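Unload the filter drain cradle and put its retaining bar back

TASK

Lift the yellow retaining bar level and straight up out of its two U brackets, both ends together, and lay it lengthwise in the middle of the green mat. Then empty the drain cradle: put every spent filter element (dark brown pleats) in the red bin and every clean one (cream pleats) in the blue bin. Once all are in the bins, set the bar back in both brackets, fully down and centred, and leave the oil bottle, can and wrench alone.

Things in the scene. Friction and masses are not known exactly. Their poses are not given: they have to be found in the camera images.
- bar_mid (a point): the yellow retaining bar, a loose straight square tube 24 x 24 mm and 510 mm long, 0.4 kg, with a black grip sleeve over the middle 90 mm: grasp it there across its 24 mm width. This point is its centre; its own y runs along the bar, z up when it lies as built.
- bar_end_a (a point): centre of one end face of the bar, 255 mm from its middle along +y of the bar.
- bar_end_b (a point): centre of the other end face of the bar, 255 mm from its middle along -y of the bar.
- bar_seat (a point): fixed point of the grey drain cradle: the bar's centre when it sits fully down in both brackets (78 mm above the table). x, y: the cradle's axes; the bar lies along y. Steel U brackets stand 232 mm either side along y, 12 mm thick; slot 38 mm wide in x; slot floor 12 mm below this point, straight walls end 22 mm above it, flared lips on top end 38 mm above it.
- cavity_floor (a point): centre of the cavity floor of the cradle (12 mm above the table), under bar_seat, same axes. Block 130 (x) by 500 mm (y). Five cavities along x, at y = -152, -76, 0, 76, 152 mm: 56 wide, 108 long, 18 deep; each holds one element or none.
- trench (a point): same point as cavity_floor: a finger trench 48 mm wide in x, as deep as the cavities, crosses them all in the middle, so fingers reach down both sides of the pleats. 36 mm are free between neighbours' pleats: open the fingers only part-way. The bar passes 10 mm over the elements' tops.
- mat_top (a point): centre of the top face of the green mat, fixed flat on the table in front of the cradle: 80 mm along its x, 520 mm along its y, 4 mm thick. The bar lies along its y, with its centre 12 mm above this point.
- scrap_in (a point): centre of the inner floor (4 mm above the table) of the red open bin, fixed to the table: inside 250 mm along its x by 142 mm along its y, walls 4 mm thick, rim 41 mm above this floor. For spent elements. The two bins change sides from start to start.
- keep_in (a point): centre of the inner floor (4 mm above the table) of the blue open bin, fixed to the table: inside 250 mm along its x by 142 mm along its y, walls 4 mm thick, rim 41 mm above this floor. For clean elements. The two bins change sides from start to start.
- oil: bystander: blue oil bottle, 80 mm diameter, 190 mm high, standing beyond a bin; origin under its centre.
- can: bystander: metal can, 66 mm diameter, 110 mm high, standing beyond a bin; origin under its centre.
- wrench: bystander: a wrench lying flat on the table beyond the cradle; origin at its underside.
- spent1_mid (a point): Spent filter element, lying, 100 mm long, 0.11 kg; absent (None) in some runs. Point: middle of its axis, 22 mm above its support; its x runs along the axis. Dark brown pleats, 40 mm diameter, from x -28 to 38 mm: grasp across them here. Black hexagonal cap at -x, 22 long, 44 mm across flats (51 corners); felt disc at +x, 12 long, 44 mm diameter.
- clean1_mid (a point): Clean filter element, lying, 100 mm long, 0.11 kg; absent (None) in some runs. Point: middle of its axis, 22 mm above its support; its x runs along the axis. Cream pleats, 40 mm diameter, from x -28 to 38 mm: grasp across them here. Black hexagonal cap at -x, 22 long, 44 mm across flats (51 corners); felt disc at +x, 12 long, 44 mm diameter.
- spent2_mid (a point): Spent filter element, lying, 100 mm long, 0.11 kg; absent (None) in some runs. Point: middle of its axis, 22 mm above its support; its x runs along the axis. Dark brown pleats, 40 mm diameter, from x -28 to 38 mm: grasp across them here. Black hexagonal cap at -x, 22 long, 44 mm across flats (51 corners); felt disc at +x, 12 long, 44 mm diameter.
- clean2_mid (a point): Clean filter element, lying, 100 mm long, 0.11 kg; absent (None) in some runs. Point: middle of its axis, 22 mm above its support; its x runs along the axis. Cream pleats, 40 mm diameter, from x -28 to 38 mm: grasp across them here. Black hexagonal cap at -x, 22 long, 44 mm across flats (51 corners); felt disc at +x, 12 long, 44 mm diameter.
- spent3_mid (a point): Spent filter element, lying, 100 mm long, 0.11 kg; absent (None) in some runs. Point: middle of its axis, 22 mm above its support; its x runs along the axis. Dark brown pleats, 40 mm diameter, from x -28 to 38 mm: grasp across them here. Black hexagonal cap at -x, 22 long, 44 mm across flats (51 corners); felt disc at +x, 12 long, 44 mm diameter.
Mind the look-alikes: they are no part of the job. Leave any orange, purple or turquoise look-alike of the part that bears clean1_mid alone.

How it is judged:
By the outcome, as a careful person would: the job done as asked, in the order asked, and still so for the second after the job is handed in, with the robot touching nothing.
Of spent1, clean1, spent2, clean2, spent3 only 3 to 5 are there at a start; the rules pass over those that are not, and their reading is None.
At some moment in a run one of spent1, clean1, spent2, clean2, spent3 may be knocked a few centimetres aside while the robot is not near it.
Once in a run the grip may slacken for a moment while it holds something.
It also fails if it takes over 210 s, if anything falls off the work surface, if the arm or the gripper's body presses on something with over 40 N, if the wrist force passes 120 N, or if a joint passes its speed limit or range.

ROBOT

A 6-joint arm with a two-finger parallel gripper is mounted at the origin on the work surface. World frame = base frame: x ahead of the robot, y to its left, z up, the work surface at z = 0. Lengths are in m, angles in rad, forces in N, time in s.
With the tool pointing down it reaches from about 0.2 to 0.875 m from the base axis. Payload 3.4 kg.
Tool frame: the origin (TCP) lies between the finger pads; the fingertips stand 25 mm ahead of it and the grasp point (between the pads) lies 6 mm ahead of it (r.nose_length is the z of the fingertips in the tool frame, in m); z points along the fingers, y is the line along which they close (so a half turn about z gives the same grasp; the last joint's range is limited). The gripper opens to 94 mm and grips with 3 to 60 N. Pads are 16 mm wide; open, the fingers measure 119 mm over their backs; the gripper's body (75 mm by 177 mm) begins 78 mm behind the grasp point.
Start: joints at [-1.373, 0.276, 1.505, -0, 1.361, -0.121], TCP at [0.18, -0.546, 0.23] pointing down, gripper open.
Joint ranges: [-2.89, 2.89], [-0.75, 2.08], [0.22, 2.7], [-1.18, 4.32], [0.11, 2.71], [-2.7, 2.7]. Speed limits (rad/s): [2.57, 2.57, 3.14, 3.14, 3.14, 3.14].

INTERFACE

Orientations are given as a unit quaternion [w, x, y, z].
In Python, from plant import r, gripper_to, inverse_kinematics, vision, models, telemetry gives the robot as it stands. Calls block until the motion is done:
- r.move_to(position, orientation): joint-space move of the TCP to a pose.
- r.move_l(position, rot=None, vel=0.15, guard=None): straight line of the TCP; rot=None keeps the orientation; vel is the mean speed in m/s. With guard (N) it stops when the force on the tool has changed by that much, and returns True; else False.
- r.movej(angles): joint-space move.
- gripper_to(opening, f_grip=None): finger opening in m; f_grip is the grip in N (None keeps the last); returns when the fingers have stopped.
- r.hold(seconds).
- inverse_kinematics(position, orientation): joint angles nearest the present ones, or None.
- vision.snapshot(name): name is "scene" or "top"; returns the picture (480x640x3 uint8, red, green, blue); there is no depth.
- vision.get_calibration(name): a dict with "fx", "fy", "cx", "cy" (pixels), "position" and "orientation" of the camera in the world. Camera axes: x right, y down, z forward; pixel columns grow to the right and rows downward; lengths in m; the calibration is good to about 2 mm. A picture is of the moment at which its call begins. get_calibration takes no time and is no camera call.
A pose or a line that the arm cannot do raises r.PlanningError and nothing moves.
- r.sign_off(): hands the job in; it is judged then, once.
Trained networks look in the newest picture that a camera, given by its name, has taken for a name from the list of things; names that differ only in an ending like _2 or _b are one class to them, and where a whole thing is asked for, a point or a joint stands for the part that bears it (a point fixed in the world has none). Each returns a list of dicts, best first, with "score" (0 to 1); they miss things now and then, are a little off and sometimes report something else, mostly with a low value. They report only what shows in the picture. A call takes as long as a camera call. They do not tell look-alikes from the thing itself.
- models.boxes_of(thing, camera): "at" ([x, y, z] in m, in world coordinates, good to about 4 mm: the middle of the surface that is visible of it).
- models.regions_of(thing, camera): "pixels" (480x640 bool, what is visible of it).
- models.mark_of(thing, camera): "at" ([x, y, z] in m, in world coordinates, good to about 4 mm: a listed point, or the origin of a listed thing).
Readings, each from a call of its own:
- telemetry.current_t(): time.
- telemetry.current_joints(): joint angles.
- telemetry.current_dq(): joint speeds.
- telemetry.current_joint_efforts(): joint torques, N m.
- telemetry.current_ee_pos(): TCP position.
- telemetry.current_tool_rot(): TCP orientation.
- telemetry.current_wrist_force(): force on the tool from outside, world axes, zero at the start.
- telemetry.current_torque(): the same for the moment, N m.
- telemetry.current_opening(): finger opening in m.
- telemetry.current_finger_force(): force on a finger pad.
Only numpy, scipy, OpenCV 4.12 (cv2) and the standard library are available. Lean on these libraries where they do the work, as an engineer would, in place of code of your own. Each camera call takes 0.05 s, during which the arm holds its last target. There are 200 camera calls.

## Working session

There is one attempt and no reset: what is moved stays moved. The work goes in short steps, each a Python script; the robot and the scene stay as the last script left them, time stands still between calls to the robot, and variables do not carry over. Pictures are saved under pics/ and viewed, at most 14 in all, crops included, and the job is handed in when it is done.

```bash
ls; mkdir -p pics
cat > h.py <<'E'
import numpy as np, cv2
from scipy.spatial.transform import Rotation as R
from plant import r, gripper_to, inverse_kinematics, vision, models, telemetry
def save(img,n): cv2.imwrite('pics/'+n,cv2.cvtColor(img,cv2.COLOR_RGB2BGR))
def cam(n):
    c=vision.get_calibration(n); q=c['orientation']
    return c, R.from_quat([q[1],q[2],q[3],q[0]]).as_matrix()
def pix2w(n,u,v,z):
    c,M=cam(n); d=M@np.array([(u-c['cx'])/c['fx'],(v-c['cy'])/c['fy'],1.]); p=np.array(c['position'])
    return p+d*(z-p[2])/d[2]
def w2pix(n,P):
    c,M=cam(n); d=M.T@(np.array(P)-c['position']); return np.array([c['fx']*d[0]/d[2]+c['cx'],c['fy']*d[1]/d[2]+c['cy']])
def quat(a):
    "tool down, closing line (tool y) at world angle a"
    y=np.array([np.cos(a),np.sin(a),0]); z=np.array([0,0,-1.]); x=np.cross(y,z)
    q=R.from_matrix(np.c_[x,y,z]).as_quat(); return [q[3],q[0],q[1],q[2]]
E
python3 - <<'E'
from h import *
print(telemetry.current_t())
for n in('scene','top'):
    save(vision.snapshot(n),n+'0.png'); c,M=cam(n);print(n,c)
    for t in ['bar_mid','bar_end_a','bar_end_b','bar_seat','mat_top','scrap_in','keep_in','cavity_floor','spent1_mid','clean1_mid','oil','can','wrench']:
        print(t,[(np.round(d['at'],3).tolist(),round(d['score'],2),w2pix(n,d['at']).round().tolist()) for d in models.mark_of(t,n)])
print(telemetry.current_t())
E
```

```text
pics
0.0
scene {'fx': 439.5761157633703, 'fy': 439.5761157633703, 'cx': 325.8406981506909, 'cy': 232.22043199794572, 'position': array([0.99381684, 0.27436056, 1.07307473]), 'orientation': array([-0.11001552,  0.43335813,  0.86316657, -0.23460772])}
bar_mid [([0.627, 0.025, 0.082], 0.73, [340.0, 278.0])]
bar_end_a [([0.639, 0.275, 0.081], 0.91, [426.0, 342.0]), ([0.622, -0.231, 0.077], 0.81, [262.0, 225.0]), ([0.628, 0.027, 0.081], 0.38, [340.0, 279.0])]
bar_end_b [([0.639, 0.275, 0.081], 0.91, [426.0, 342.0]), ([0.622, -0.231, 0.077], 0.81, [262.0, 225.0]), ([0.628, 0.027, 0.081], 0.38, [340.0, 279.0])]
bar_seat [([0.626, 0.012, 0.078], 0.8, [336.0, 275.0])]
mat_top [([0.468, -0.012, 0.007], 0.68, [362.0, 240.0])]
scrap_in [([0.471, 0.385, 0.007], 0.72, [493.0, 323.0])]
keep_in [([0.474, -0.373, 0.006], 0.86, [263.0, 179.0])]
cavity_floor [([0.624, 0.016, 0.01], 0.86, [337.0, 287.0])]
spent1_mid [([0.627, 0.092, 0.038], 0.68, [361.0, 300.0])]
clean1_mid [([0.416, -0.567, 0.026], 0.98, [227.0, 134.0]), ([0.294, -0.177, 0.025], 0.77, [350.0, 167.0]), ([0.788, 0.202, 0.019], 0.74, [361
[... 1022 characters left out ...]
0.001], 0.64, [416.0, 268.0])]
cavity_floor [([0.622, 0.019, 0.015], 0.72, [270.0, 213.0]), ([0.471, 0.382, 0.002], 0.61, [131.0, 269.0])]
spent1_mid [([0.63, 0.086, 0.032], 0.73, [244.0, 208.0])]
clean1_mid [([0.784, 0.202, 0.022], 0.92, [204.0, 153.0]), ([0.298, -0.177, 0.021], 0.84, [344.0, 337.0]), ([0.415, -0.568, 0.028], 0.84, [494.0, 292.0]), ([0.618, -0.139, 0.037], 0.83, [330.0, 213.0]), ([0.725, 0.35, -0.0], 0.73, [149.0, 175.0])]
oil [([0.724, 0.349, 0.0], 0.82, [150.0, 176.0])]
can [([0.71, -0.354, 0.002], 0.76, [407.0, 184.0]), ([0.625, 0.014, 0.011], 0.59, [272.0, 212.0]), ([0.642, 0.278, 0.079], 0.4, [166.0, 199.0])]
wrench [([0.798, -0.068, -0.004], 0.68, [304.0, 152.0])]
1.4
```

View pics/scene0.png

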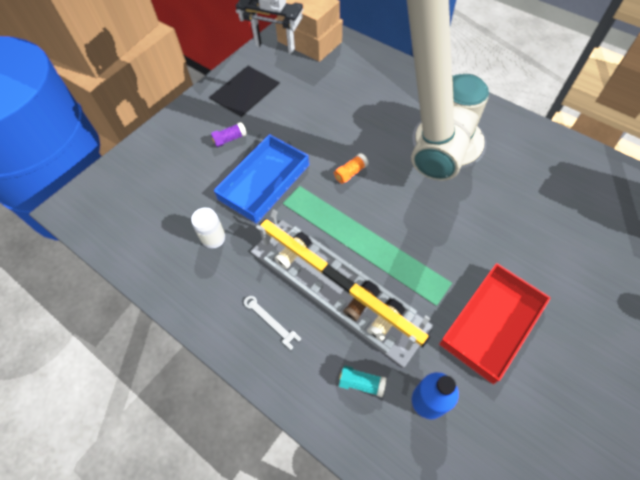

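View pics/top0.png

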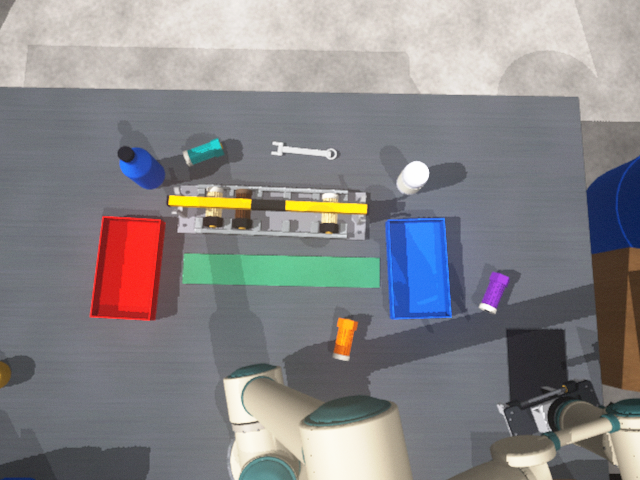

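Run:
```python
import cv2
a=cv2.imread('pics/scene0.png')[200:360,230:450]; cv2.imwrite('pics/crop0.png',cv2.resize(a,None,fx=3.6,fy=3.6,interpolation=2))
```

```text
(no output)
```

View pics/crop0.png

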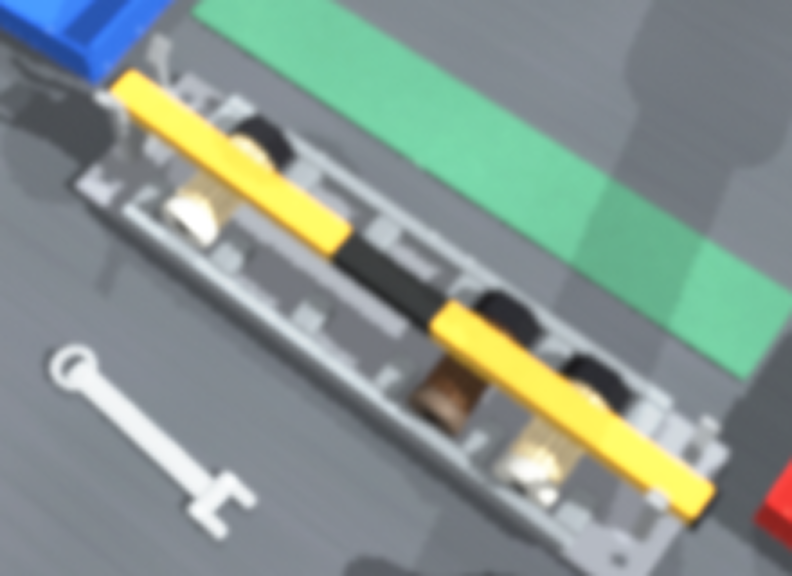

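The scene picture shows the bar over the cradle (sleeve ~340,278). There are three elements: clean near (291,250), spent near (361,300) and clean near (378,318). The possible mix-ups are purple (228,134), orange (350,167) and turquoise (361,382), all lying outside the cradle, so I'll leave those alone. Red bin is on the +y side and blue on −y. Next I fit bar, mat and bins by colour.

```bash
cat >> h.py <<'E'
def rect(n,img,lo,hi,z,near=None):
    "largest colour blob -> world-plane minAreaRect: centre, long-axis unit vec, sizes"
    m=cv2.inRange(cv2.cvtColor(img,cv2.COLOR_RGB2HSV),np.array(lo),np.array(hi))
    k,l,s,ce=cv2.connectedComponentsWithStats(m)
    if near is None:
        i=1+np.argmax(s[1:,4]); pts=np.argwhere(l==i)
    else:
        u=w2pix(n,near); pts=np.argwhere(m); pts=pts[np.abs(pts-u[::-1]).max(1)<125]
    W=np.array([pix2w(n,x,y,z)[:2] for y,x in pts],np.float32)*1000
    (c,s,a)=cv2.minAreaRect(W); b=cv2.boxPoints((c,s,a)); e=[b[1]-b[0],b[2]-b[1]]; e=max(e,key=np.linalg.norm)
    return np.array(c)/1000, e/np.linalg.norm(e), np.array(s)
YEL=((20,150,120),(35,255,255)); GRN=((65,80,60),(85,200,255)); RED=((0,180,60),(5,255,255)); BLU=((103,150,60),(118,255,255))
def avg(t,n,N=6):
    P=[]
    for _ in range(N):
        vision.snapshot(n); P+=[d['at'] for d in models.mark_of(t,n)[:1]]
    return np.median(P,0),np.std(P,0)
E
python3 - <<'E'
from h import *
for n in('top','scene'):
    im=vision.snapshot(n)
    print(n,'bar',rect(n,im,*YEL,.09,near=[.63,.02,.09]));print('mat',rect(n,im,*GRN,.004))
    print('red',rect(n,im,*RED,.045,near=[.47,.383,.02]));print('blue',rect(n,im,*BLU,.045,near=[.475,-.372,.02]))
for t in('bar_seat','cavity_floor','mat_top'):
    for n in('top','scene'): print(t,n,avg(t,n,4))
E
```

```text
top bar (array([0.48707556, 0.02607187]), array([0.03712719, 0.99931055], dtype=float32), array([498.40548706, 312.09909058]))Traceback (most recent call last):
  File "<stdin>", line 4, in <module>
  File "h.py", line 25, in rect
    W=np.array([pix2w(n,x,y,z)[:2] for y,x in pts],np.float32)*1000
                ~~~~~^^^^^^^^^
  File "h.py", line 9, in pix2w
    c,M=cam(n); d=M@np.array([(u-c['cx'])/c['fx'],(v-c['cy'])/c['fy'],1.]); p=np.array(c['position'])
        ~~~^^^
  File "h.py", line 6, in cam
    c=vision.get_calibration(n); q=c['orientation']
ValueError: time passes only in moves, steps and waits
```

```bash
python3 - <<'E'
s=open('h.py').read()
s=s.replace("import numpy as np, cv2","import numpy as np, cv2, functools").replace("def cam(n)","@functools.cache\ndef cam(n)")
a=s.index("    if near is None"); b=s.index("    W=np.array([")
s=s[:a]+"""    ok=[i for i in range(1,k) if s[i,4]>60 and (near is None or np.linalg.norm(ce[i]-w2pix(n,near))<near_px)]
    if near is None: ok=[max(ok,key=lambda i:s[i,4])]
    pts=np.argwhere(np.isin(l,ok))
"""+s[b:]
s=s.replace("near=None)","near=None,near_px=75)")
open('h.py','w').write(s)
E
python3 - <<'E'
from h import *
for n in('top','scene'):
    im=vision.snapshot(n)
    print(n,'bar',rect(n,im,*YEL,.09,near=[.63,.02,.09]));print('mat',rect(n,im,*GRN,.004))
    print('red',rect(n,im,*RED,.045,near=[.47,.383,.02],near_px=40));print('blue',rect(n,im,*BLU,.045,near=[.475,-.372,.02],near_px=40))
for t in('bar_seat','cavity_floor','mat_top'):
    for n in('top','scene'): print(t,n,avg(t,n,4))
E
```

```text
top bar (array([0.62815515, 0.0208497 ]), array([0.03329695, 0.9994455 ], dtype=float32), array([498.38580322,  28.21709824]))
mat (array([ 0.46993015, -0.01275043]), array([0.0129274, 0.9999164], dtype=float32), array([518.31060791,  80.44623566]))
red (array([0.47169769, 0.37522791]), array([ 0.99864244, -0.05208811], dtype=float32), array([161.36830139, 257.75372314]))
blue (array([ 0.47695016, -0.36600201]), array([0.9993559 , 0.03588767], dtype=float32), array([259.44943237, 158.29740906]))
scene bar (array([0.63079382, 0.01535628]), array([0.04103805, 0.99915755], dtype=float32), array([459.19833374,  34.42530823]))
mat (array([ 0.46973901, -0.01033383]), array([0.01471906, 0.99989176], dtype=float32), array([518.68267822,  79.79369354]))
red (array([0.4794819 , 0.38176337]), array([ 0.9987541 , -0.04990192], dtype=float32), array([146.30656433, 267.11212158]))
blue (array([ 0.4828555 , -0.35638452]), array([0.99938077, 0.03518552], dtype=float32), array([274.95166016, 172.35197449]))
bar_seat top (array([0.6252 , 0.0148 , 0.07765]), array([0.00195368, 0.1078399 , 0.00215058]))
bar_seat scene (array([0.6233, 0.0177, 0.0763]), array([0.00126886, 0.00075622, 0.00146373]))
cavity_floor top (array([0.6217, 0.0162, 0.0137]), array([0.00231565, 0.00083799, 0.00077889]))
cavity_floor scene (array([0.6249 , 0.01445, 0.01145]), array([0.00096534, 0.00146181, 0.00162999]))
mat_top top (array([ 0.47535, -0.0076 ,  0.00455]), array([0.06723007, 0.0120729 , 0.03080686]))
mat_top scene (array([ 0.4681 , -0.0099 ,  0.00475]), array([0.10958433, 0.15477604, 0.00288141]))
```

```bash
cat >> h.py <<'E'
def ik(p,a):
    "wrist choice a or a+pi, better centred last joint"
    best=None
    for k in(0,np.pi,-np.pi):
        j=inverse_kinematics(list(p),quat(a+k))
        if j is not None and (best is None or abs(j[5])<abs(best[1][5])): best=(quat(a+k),j)
    return best
def st(s=''): print(s,round(telemetry.current_t(),2),np.round(telemetry.current_ee_pos(),4),'open',round(telemetry.current_opening(),4),'F',np.round(telemetry.current_wrist_force(),1),'M',np.round(telemetry.current_torque(),2),'ff',round(telemetry.current_finger_force(),1))
BAR=np.array([.629,.021]); BA=-.033; MAT=np.array([.4698,-.0115]); MA=-.0138
E
python3 - <<'E'
from h import *
q,j=ik([*BAR,.25],BA); print(np.round(j,2))
q2,j2=ik([*MAT,.25],MA); print(np.round(j2,2), np.round(inverse_kinematics([.53,.165,.04],q2),2))
r.move_to([*BAR,.20],q); gripper_to(.07,60); 
print(r.move_l([*BAR,.094],vel=.12,guard=15)); st('down')
gripper_to(.0,50); r.hold(.3); st('grip')
r.move_l([*BAR,.115],vel=.05); st('up1')
r.move_l([*BAR,.19],vel=.1); r.hold(.3); st('up')
for n in('top','scene'): save(vision.snapshot(n),n+'1.png')
E
```

```text
[-0.08  0.35  1.35 -0.    1.44 -0.04]
[-0.17  0.1   1.68 -0.    1.36 -0.16] [ 0.18  0.42  1.82 -0.    0.91  0.19]
False
down 8.12 [0.6297 0.021  0.0948] open 0.0703 F [0.2 0.2 0.1] M [ 0.01 -0.03 -0.01] ff 0.0
grip 9.2 [0.6292 0.021  0.0941] open 0.0238 F [ 0.4 -0.1 -0.5] M [-0.02 -0.15  0.04] ff 50.0
up1 9.77 [0.629  0.021  0.1152] open 0.024 F [ 1.1  0.2 -3.6] M [-0.   -0.05  0.  ] ff 50.0
up 10.97 [0.6288 0.021  0.1894] open 0.0236 F [ 0.2 -0.2 -2.9] M [-0.03 -0.06  0.03] ff 50.0
```

View pics/scene1.png

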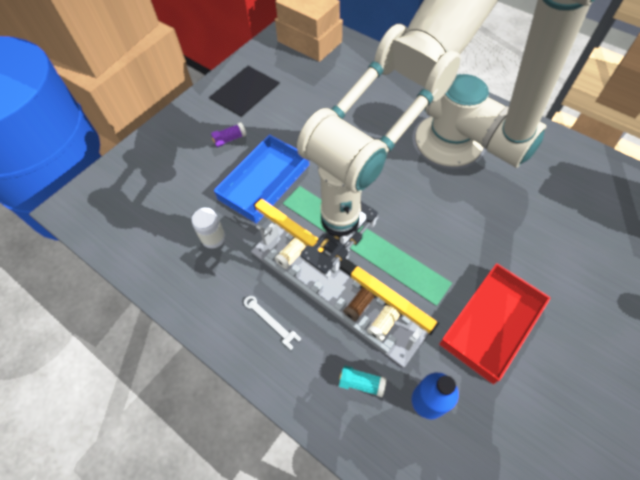

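Run:
```python
from h import *
for n in ('top','scene'):
  for t in ('bar_end_a','bar_mid'): print(n,t,[(np.round(d['at'],3).tolist(),round(d['score'],2)) for d in models.mark_of(t,n)])
```

```text
top bar_end_a [([0.637, 0.277, 0.177], 0.71), ([0.622, -0.234, 0.174], 0.56)]
top bar_mid [([0.629, 0.022, 0.17], 0.62)]
scene bar_end_a [([0.638, 0.275, 0.176], 0.8), ([0.624, -0.233, 0.172], 0.55)]
scene bar_mid [([0.624, 0.026, 0.178], 0.92)]
```

The bar is held level (its ends are within 4 mm of each other in height), clear above the brackets. Three elements are visible. I'll lay it on the mat now.

Run:
```python
from h import *
q2,_=ik([*MAT,.19],MA)
r.move_l([*MAT,.19],rot=q2,vel=.2); st('over')
r.move_l([*MAT,.045],vel=.12); print(r.move_l([*MAT,.031],vel=.03,guard=5)); st('mat')
gripper_to(.06); r.move_l([*MAT,.12],vel=.2); st('rel')
r.move_to([.40,-.0115,.30],q2)
for n in('top','scene'):
    im=vision.snapshot(n); save(im,n+'2.png'); print(rect(n,im,*YEL,.028,near=[*MAT,.028]))
    for t in ('spent1_mid','clean1_mid','bar_seat','cavity_floor'): print(n,t,[(np.round(d['at'],3).tolist(),round(d['score'],2)) for d in models.mark_of(t,n)])
st()
```

```text
over 12.22 [ 0.4713 -0.0116  0.1905] open 0.0233 F [ 0.5  0.2 -3.8] M [-0.05 -0.04  0.02] ff 50.0
True
mat 14.03 [ 0.4698 -0.0115  0.032 ] open 0.0237 F [0.4 0.  3.9] M [-0.03 -0.19  0.05] ff 50.0
rel 15.36 [ 0.4692 -0.0114  0.1196] open 0.0602 F [-0.7 -0.5  0.5] M [-0.07 -0.12  0.06] ff 0.0
(array([ 0.46771033, -0.1664115 ]), array([0.01463709, 0.9998929 ], dtype=float32), array([188.02902222,  25.3024292 ]))
top spent1_mid [([0.628, 0.087, 0.03], 0.79)]
top clean1_mid [([0.414, -0.571, 0.026], 0.89), ([0.618, -0.14, 0.034], 0.81), ([0.783, 0.202, 0.019], 0.81), ([0.296, -0.177, 0.021], 0.8)]
top bar_seat [([0.626, 0.015, 0.077], 0.68)]
top cavity_floor [([0.623, 0.016, 0.012], 0.95), ([0.469, 0.38, 0.007], 0.32)]
(array([ 0.45872339, -0.00490775]), array([0.39992473, 0.91654795], dtype=float32), array([471.04928589, 244.64964294]))
scene spent1_mid []
scene clean1_mid [([0.417, -0.566, 0.026], 0.9), ([0.295, -0.178, 0.024], 0.87), ([0.619, -0.139, 0.033], 0.75), ([0.786, 0.201, 0.023], 0.72)]
scene bar_seat [([0.624, 0.017, 0.079], 0.71), ([0.722, 0.346, 0.003], 0.18)]
scene cavity_floor [([0.623, 0.016, 0.012], 0.84)]
 16.65 [ 0.4001 -0.0115  0.2997] open 0.0601 F [ 1.3 -1.3 -0.1] M [-0.04 -0.08 -0.03] ff 0.0
```

View pics/scene2.png

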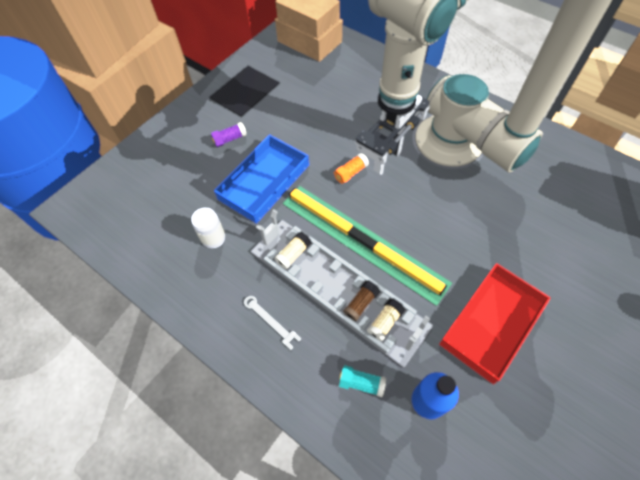

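```bash
cat >> h.py <<'E'
SEAT=np.array([.6245,.016]); CY=np.array([.031,.9995]); RED_B=(np.array([.4705,.382]),-.05); BLU_B=(np.array([.476,-.372]),.036)
def pick(xy,a,z=.043):
    q,_=ik([*xy,.16],a); r.move_to([*xy,.15],q); gripper_to(.062,40)
    if r.move_l([*xy,z],vel=.12,guard=12): st('BLOCKED'); return False
    gripper_to(0.); r.hold(.1); st('grip')
    r.move_l([*xy,z+.03],vel=.08); r.move_l([*xy,.16],vel=.15); st('lift')
    return telemetry.current_opening()>.03
def place(b,dx,dy=0):
    c,yaw=b; p=c+R.from_euler('z',yaw).as_matrix()[:2,:2]@[dx,dy]
    q,_=ik([*p,.16],yaw+np.pi/2)
    r.move_l([*p,.16],rot=q,vel=.25); st('carry')
    if telemetry.current_opening()<.03: return False
    r.move_l([*p,.055],vel=.15); print('touch',r.move_l([*p,.034],vel=.04,guard=4)); st('put')
    gripper_to(.062); r.move_l([*p,.16],vel=.2); return True
CA=np.pi/2-.031
E
python3 - <<'E'
from h import *
print(pick(SEAT+.076*CY,CA) and place(RED_B,.03))
print(pick(SEAT-.152*CY,CA) and place(BLU_B,.062))
vision.snapshot('top'); vision.snapshot('scene')
for n in('top','scene'):
  for t in('spent1_mid','clean1_mid'): print(n,t,[(np.round(d['at'],3).tolist(),round(d['score'],2)) for d in models.mark_of(t,n)])
E
```

```text
grip 19.74 [0.6272 0.0919 0.0436] open 0.039 F [-0.4 -0.   3.8] M [-0.05 -0.04  0.01] ff 40.0
lift 21.0 [0.6261 0.0919 0.1589] open 0.0391 F [-0.5 -0.4 -1.5] M [ 0.   -0.14 -0.03] ff 40.0
carry 22.41 [0.5008 0.3795 0.1598] open 0.0391 F [ 0.5  0.5 -0.3] M [ 0.05 -0.11  0.01] ff 40.0
touch True
put 23.76 [0.5002 0.3802 0.0353] open 0.0391 F [ 0.1 -1.4  2.2] M [-0.1  -0.09  0.08] ff 40.0
True
grip 28.9 [ 0.6199 -0.136   0.0431] open 0.0392 F [-0.8 -0.6  0.5] M [-0.   -0.02 -0.05] ff 40.0
lift 30.16 [ 0.619  -0.1357  0.1589] open 0.0391 F [-0.1  0.3 -1.2] M [ 0.02 -0.02  0.07] ff 40.0
carry 31.3 [ 0.5381 -0.3686  0.1597] open 0.0392 F [ 0.1 -0.  -1.1] M [ 0.05 -0.04  0.05] ff 40.0
touch True
put 32.66 [ 0.5377 -0.3696  0.0351] open 0.0391 F [-0.3  0.1  3.3] M [ 0.05  0.07 -0.03] ff 40.0
True
top spent1_mid [([0.5, 0.375, 0.023], 0.83)]
top clean1_mid [([0.783, 0.204, 0.02], 0.87), ([0.295, -0.175, 0.022], 0.82), ([0.416, -0.569, 0.024], 0.68), ([0.501, 0.376, 0.022], 0.59), ([0.535, -0.375, 0.028], 0.53), ([0.627, 0.016, 0.013], 0.48)]
scene spent1_mid [([0.5, 0.383, 0.03], 0.92)]
scene clean1_mid [([0.538, -0.373, 0.026], 0.89), ([0.296, -0.174, 0.025], 0.67), ([0.79, 0.203, 0.02], 0.61), ([0.417, -0.567, 0.027], 0.56)]
```

Run:
```python
from h import *
save(vision.snapshot('scene'),'scene3.png')
```

```text
(no output)
```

View pics/scene3.png

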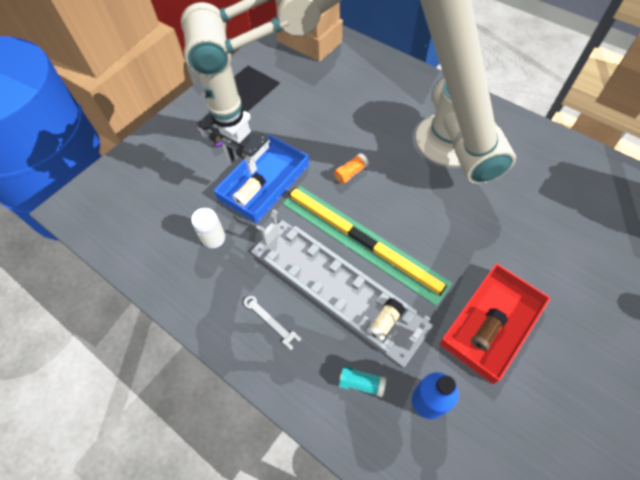

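The spent element is in the red bin (488,328) and one clean element is in the blue bin (250,190). The last clean element is still in its cavity (386,318).

Run:
```python
from h import *
print(pick(SEAT+.152*CY,CA) and place(BLU_B,-.06))
q,_=ik([.40,-.0115,.3],MA); r.move_to([.36,-.0115,.30],q); st()
for n in('top','scene'):
    im=vision.snapshot(n); save(im,n+'4.png')
    for t in('spent1_mid','clean1_mid','bar_end_a','bar_mid'): print(n,t,[(np.round(d['at'],3).tolist(),round(d['score'],2)) for d in models.mark_of(t,n)])
for t in('bar_seat','cavity_floor'):
    for n in('top','scene'): print(t,n,avg(t,n,6))
im=cv2.imread('pics/top4.png')[165:300,150:390]; cv2.imwrite('pics/crop4.png',cv2.resize(im,None,fx=3.3,fy=3.3,interpolation=2))
```

```text
BLOCKED 37.44 [0.6279 0.1678 0.0425] open 0.0623 F [-1.3 -1.5  5.6] M [ 0.43 -0.06  0.07] ff 0.0
False
 38.97 [ 0.3604 -0.0115  0.2996] open 0.0621 F [ 1.  -0.8 -0.1] M [ 0.   -0.13  0.02] ff 0.0
top spent1_mid [([0.499, 0.376, 0.026], 0.72), ([0.628, 0.165, 0.034], 0.62)]
top clean1_mid [([0.784, 0.2, 0.019], 0.89), ([0.535, -0.37, 0.027], 0.73), ([0.295, -0.177, 0.02], 0.7), ([0.416, -0.57, 0.024], 0.7)]
top bar_end_a [([0.468, -0.265, 0.018], 0.68), ([0.473, 0.245, 0.016], 0.64)]
top bar_mid [([0.472, -0.012, 0.012], 0.84), ([0.536, -0.374, 0.029], 0.53)]
scene spent1_mid [([0.5, 0.383, 0.029], 0.67), ([0.536, -0.37, 0.029], 0.35)]
scene clean1_mid [([0.54, -0.37, 0.024], 0.79), ([0.788, 0.203, 0.023], 0.79), ([0.414, -0.568, 0.023], 0.63), ([0.294, -0.176, 0.024], 0.59)]
scene bar_end_a [([0.472, 0.246, 0.021], 0.91), ([0.468, -0.267, 0.015], 0.81), ([0.625, 0.012, 0.013], 0.67)]
scene bar_mid [([0.47, -0.006, 0.02], 0.56), ([0.629, 0.169, 0.036], 0.25)]
bar_seat top (array([0.62765, 0.0137 , 0.0778 ]), array([0.00239821, 0.00152934, 0.00113932]))
bar_seat scene (array([0.6253 , 0.01565, 0.076  ]), array([0.05818122, 0.01011907, 0.02587835]))
cavity_floor top (array([0.62345, 0.01595, 0.01325]), array([0.00110968, 0.00181261, 0.0015402 ]))
cavity_floor scene (array([0.624 , 0.0177, 0.0116]), array([0.00139722, 0.00082546, 0.00187261]))
```

View pics/crop4.png

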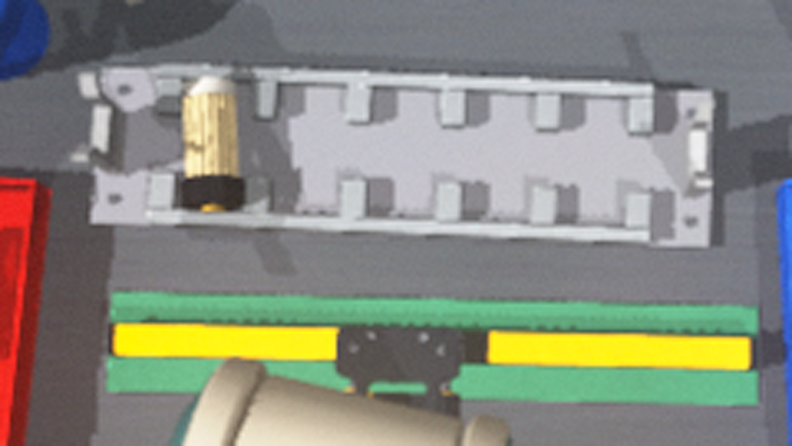

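View pics/scene4.png

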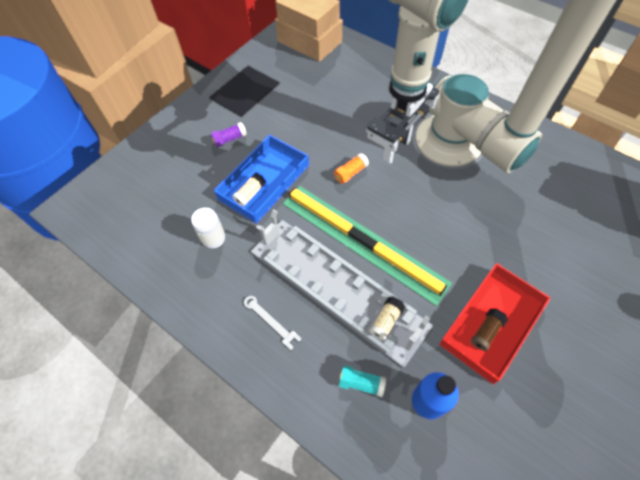

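The last clean element is still in its cavity. In the crop its pleats run from about (210,95) to (212,175), and the fingers brushed something right at the bottom. I'll measure it more exactly and retry slightly higher and opened wider.

Run:
```python
from h import *
f=lambda u,v:(u/3.3+150,v/3.3+165)
L=pix2w('top',*f(184,135),.034); Rr=pix2w('top',*f(240,135),.034); print(L,Rr,(L+Rr)/2)
print('ends',pix2w('top',*f(209,95),.05),pix2w('top',*f(212,178),.05))
for n in('top','scene'): print(n,pix2w(n,*w2pix(n,[.62,.168,.05]),.05))
g=f(184,135); print(SEAT+.152*CY)
# cradle walls: 1st and 2nd rib centres at far side z=.03
for u in(165,266,355,452,547,640): print(np.round(pix2w('top',*f(u,100 if u>170 else 95),.03),4))
```

```text
[0.63486651 0.18712568 0.034     ] [0.63536637 0.14275198 0.034     ] [0.63511644 0.16493883 0.034     ]
ends [0.66391547 0.16544216 0.05      ] [0.59733406 0.16052021 0.05      ]
top [0.62  0.168 0.05 ]
scene [0.62  0.168 0.05 ]
[0.629212 0.167924]
[0.6683 0.2045 0.03  ]
[0.6651 0.1237 0.03  ]
[0.666  0.0525 0.03  ]
[ 0.6669 -0.0254  0.03  ]
[ 0.6678 -0.1018  0.03  ]
[ 0.6687 -0.1769  0.03  ]
```

Run:
```python
from h import *
print(pick(np.array([.6285,.1655]),CA,z=.048) and place(BLU_B,-.06))
st()
```

```text
grip 45.01 [0.629  0.1657 0.0486] open 0.0395 F [0.2 0.6 3.1] M [ 0.15 -0.12 -0.01] ff 39.2
lift 46.23 [0.6277 0.1654 0.159 ] open 0.0394 F [-0.3 -0.7 -0.8] M [-0.   -0.15  0.05] ff 39.3
carry 49.46 [ 0.4162 -0.3738  0.16  ] open 0.0396 F [ 0.1  0.1 -0.4] M [ 0.02 -0.02  0.  ] ff 39.3
touch True
put 50.73 [ 0.4159 -0.3742  0.0395] open 0.0394 F [ 0.4 -0.2 -0.9] M [ 0.03 -0.    0.01] ff 40.0
True
 52.05 [ 0.4155 -0.3735  0.1591] open 0.062 F [-0.1 -0.2 -1.2] M [-0.    0.01  0.04] ff 0.0
```

Run:
```python
from h import *
q,_=ik([.36,.12,.3],MA); r.move_to([.36,.12,.30],q); gripper_to(.07,50); st()
for n in('top','scene'):
    im=vision.snapshot(n); save(im,n+'5.png')
    print(n,'bar',rect(n,im,*YEL,.028,near=[*MAT,.028],near_px=90))
    for t in('clean1_mid','spent1_mid','bar_end_a','bar_mid'): print(n,t,[(np.round(d['at'],3).tolist(),round(d['score'],2)) for d in models.mark_of(t,n)])
a=cv2.imread('pics/top5.png')[160:330,90:470]; cv2.imwrite('pics/crop5.png',cv2.resize(a,None,fx=2.1,fy=2.1,interpolation=2))
```

```text
54.3 [0.3602 0.1198 0.2999] open 0.0698 F [-0.   0.5 -0.3] M [-0.02 -0.08  0.05] ff 0.0
top bar (array([ 0.40121509, -0.05071815]), array([0.0232197 , 0.99973035], dtype=float32), array([421.5763855 , 163.68563843]))
top clean1_mid [([0.536, -0.373, 0.029], 0.78), ([0.415, -0.57, 0.023], 0.75), ([0.295, -0.176, 0.022], 0.71), ([0.783, 0.204, 0.024], 0.63)]
top spent1_mid [([0.501, 0.373, 0.026], 0.75), ([0.709, -0.352, 0.0], 0.39)]
top bar_end_a [([0.467, -0.266, 0.017], 0.78)]
top bar_mid [([0.475, -0.011, 0.015], 0.8), ([0.62, 0.015, 0.01], 0.46)]
scene bar (array([ 0.45872339, -0.00490775]), array([0.39992473, 0.91654795], dtype=float32), array([471.04928589, 244.64964294]))
scene clean1_mid [([0.415, -0.566, 0.026], 0.95), ([0.538, -0.37, 0.027], 0.93), ([0.788, 0.201, 0.018], 0.56), ([0.293, -0.176, 0.023], 0.55), ([0.795, -0.065, 0.002], 0.34)]
scene spent1_mid [([0.5, 0.379, 0.028], 0.58)]
scene bar_end_a [([0.472, 0.246, 0.016], 0.8), ([0.47, -0.266, 0.018], 0.58), ([0.475, -0.373, 0.006], 0.45), ([0.42, -0.37, 0.028], 0.17)]
scene bar_mid [([0.468, -0.007, 0.02], 0.96), ([0.625, 0.016, 0.077], 0.2)]
```

View pics/scene5.png

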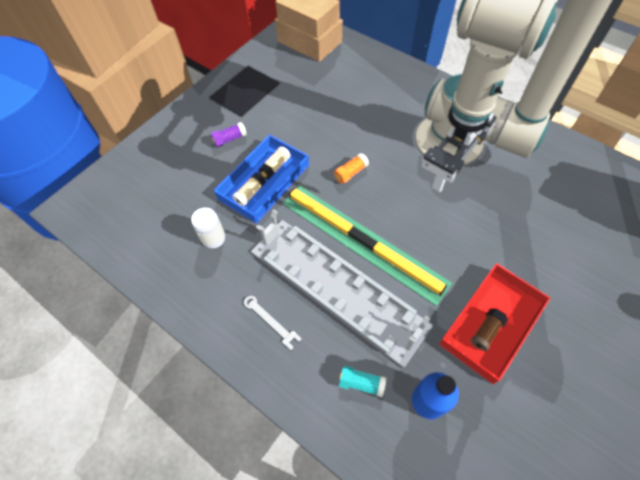

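View pics/crop5.png

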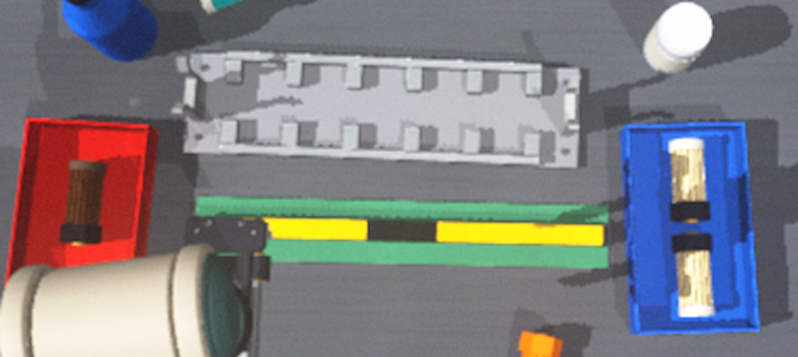

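All three elements are in the right bins: red at (488,328), blue at (252,190) and (275,160). The cradle is empty and the bar is on the mat. I'll check the cradle's yaw with line fits before setting the bar back.

```bash
python3 - <<'E'
from h import *
for n,z in(('top',.030),('scene',.030)):
    g=cv2.imread(f'pics/{n}5.png',0); L=cv2.createLineSegmentDetector().detect(g)[0][:,0]
    for a,b,c,d in L:
        p=pix2w(n,a,b,z)[:2];q=pix2w(n,c,d,z)[:2]; e=q-p; m=(p+q)/2
        if np.linalg.norm(e)>.12 and .53<m[0]<.72 and abs(m[1])<.3 and abs(e[1])>abs(e[0]): print(n,np.round(p,4),np.round(q,4),'slope',round(e[0]/e[1],4),'len',round(np.linalg.norm(e),3))
print('sleeve',pix2w('top',281.4,270,.028))
E
python3 - <<'E'
import cv2,numpy as np
a=cv2.imread('pics/top5.png'); l=a[175:245,165:235]; r=a[175:245,325:395]
cv2.imwrite('pics/crop5b.png',cv2.resize(np.hstack([l,r]),None,fx=5.6,fy=5.6,interpolation=2))
E
```

```text
top [ 0.6839 -0.1816] [0.6939 0.1511] slope 0.0299 len 0.333
top [0.5674 0.2569] [ 0.5528 -0.2241] slope 0.0303 len 0.481
top [ 0.5639 -0.1779] [0.571  0.0486] slope 0.0315 len 0.227
top [0.6958 0.1577] [0.6921 0.2796] slope -0.0301 len 0.122
top [ 0.6795 -0.0183] [ 0.6746 -0.1781] slope 0.0301 len 0.16
top [0.7068 0.1384] [ 0.7035 -0.0079] slope 0.022 len 0.146
scene [ 0.6847 -0.1863] [0.6965 0.2117] slope 0.0296 len 0.398
scene [0.5644 0.214 ] [ 0.552  -0.1788] slope 0.0316 len 0.393
scene [0.7145 0.192 ] [ 0.6998 -0.2319] slope 0.0348 len 0.424
scene [0.7366 0.1801] [0.7022 0.307 ] slope -0.2712 len 0.131
sleeve [ 0.46843732 -0.01392951  0.028     ]
```

View pics/crop5b.png

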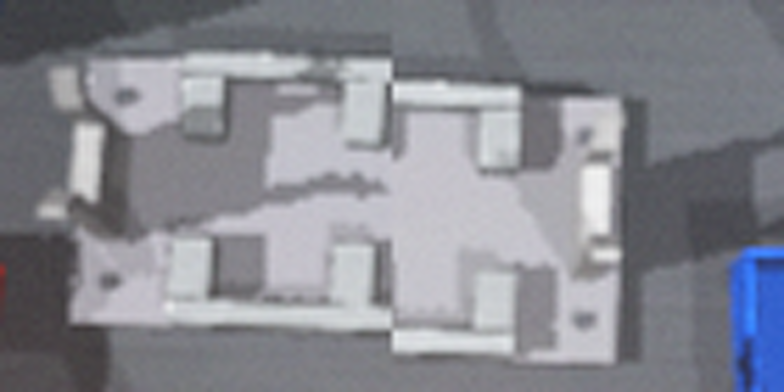

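Run:
```python
from h import *
A=pix2w('top',180.7,203.6,.066);B=pix2w('top',361.6,210.7,.066); m=(A+B)/2; print(A,B,m,np.linalg.norm(A-B))
y=.0155 if abs(m[1]-.0155)>.005 else (.0155+m[1])/2
S=np.array([.6247+.0305*(y-.0155),y]); print('seat',S)
q,_=ik([*MAT,.2],MA); r.move_to([*MAT,.12],q)
print(r.move_l([*MAT,.032],vel=.1,guard=12)); st()
gripper_to(0,50); r.hold(.3); r.move_l([*MAT,.06],vel=.06); r.move_l([*MAT,.19],vel=.12); r.hold(.2); st('lift')
q2,_=ik([*S,.19],-.0305); r.move_l([*S,.19],rot=q2,vel=.15); r.hold(.2); st('over')
for n in('top','scene'):
    im=vision.snapshot(n); save(im,n+'6.png')
    for t in('bar_end_a','bar_mid'): print(n,t,[(np.round(d['at'],3).tolist(),round(d['score'],2)) for d in models.mark_of(t,n)])
```

```text
[0.63336935 0.24434877 0.066     ] [ 0.61994931 -0.21960776  0.066     ] [0.62665933 0.01237051 0.066     ] 0.4641505804777951
seat [0.62465228 0.01393525]
False
 56.81 [ 0.4703 -0.0115  0.0325] open 0.07 F [0.3 0.7 0.2] M [-0.05 -0.05  0.  ] ff 0.0
lift 59.93 [ 0.4695 -0.0115  0.1894] open 0.0238 F [ 0.1 -0.6 -2.5] M [ 0.03 -0.08  0.01] ff 50.0
over 61.33 [0.6241 0.0138 0.1903] open 0.0234 F [-0.4  0.2 -3.5] M [-0.06 -0.07  0.03] ff 50.0
top bar_end_a [([0.635, 0.271, 0.178], 0.92), ([0.616, -0.243, 0.176], 0.8), ([0.71, -0.353, 0.002], 0.25)]
top bar_mid [([0.626, 0.014, 0.171], 0.75)]
scene bar_end_a [([0.617, -0.238, 0.174], 0.97), ([0.634, 0.269, 0.177], 0.8), ([0.795, -0.067, 0.005], 0.37)]
scene bar_mid [([0.626, 0.018, 0.177], 0.97), ([0.62, -0.24, 0.176], 0.48)]
```

Run:
```python
from h import *
S=[.6249,.014]
r.move_l([*S,.135],vel=.1); st()
g=r.move_l([*S,.091],vel=.04,guard=7); print(g); st('seat')
if telemetry.current_ee_pos()[2]<.0975:
    gripper_to(.05); r.move_l([*S,.13],vel=.1); r.move_l([*S,.2],vel=.2)
    q,_=ik([.36,.0,.3],MA); r.move_to([.34,0,.30],q); st('rel')
for n in('top','scene'):
    im=vision.snapshot(n); save(im,n+'7.png')
    print(rect(n,im,*YEL,.09,near=[*S,.09]))
    for t in('bar_end_a','bar_mid','bar_seat'): print(n,t,[(np.round(d['at'],3).tolist(),round(d['score'],2)) for d in models.mark_of(t,n)])
a=cv2.imread('pics/scene7.png')[130:390,200:560]; cv2.imwrite('pics/crop7.png',cv2.resize(a,None,fx=2.2,fy=2.2,interpolation=2))
```

```text
62.33 [0.6254 0.014  0.1354] open 0.0235 F [ 1.   0.1 -2.3] M [-0.04 -0.05 -0.03] ff 50.0
True
seat 63.27 [0.6245 0.014  0.094 ] open 0.0235 F [0.1 0.5 4.6] M [-0.03 -0.07 -0.  ] ff 50.0
rel 66.07 [ 3.410e-01 -1.000e-04  2.996e-01] open 0.05 F [0.4 0.5 0.1] M [-0.   -0.06  0.02] ff 0.0
(array([0.62358551, 0.01362961]), array([0.03113262, 0.99951524], dtype=float32), array([499.03860474,  27.13083267]))
top bar_end_a [([0.632, 0.27, 0.078], 0.92), ([0.615, -0.239, 0.082], 0.75), ([0.627, 0.014, 0.079], 0.57)]
top bar_mid [([0.622, 0.016, 0.075], 0.75)]
top bar_seat [([0.625, 0.015, 0.077], 0.79), ([0.471, 0.38, 0.003], 0.18)]
(array([0.62754962, 0.01497829]), array([0.03025442, 0.99954224], dtype=float32), array([499.93914795,  27.19340134]))
scene bar_end_a [([0.619, -0.239, 0.076], 0.85), ([0.632, 0.27, 0.081], 0.68)]
scene bar_mid [([0.623, 0.019, 0.08], 0.91)]
scene bar_seat [([0.625, 0.02, 0.077], 0.85), ([0.796, -0.066, 0.002], 0.61), ([0.708, -0.35, 0.0], 0.18)]
```

View pics/crop7.png

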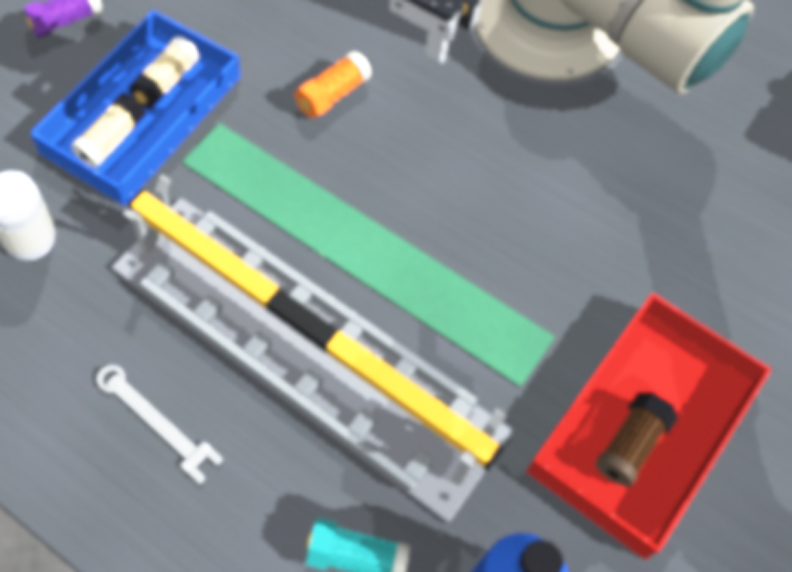

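The bar is fully down in both brackets (it touched at TCP 0.094, exactly the seat height). Its centre measures (0.625, 0.0145), within about 1.5 mm of the seat, and every element is still in its bin.

```bash
python3 -c "
from h import *
print(r.sign_off())"
```

```text
the job is handed in; nothing more can be done
None
```

The job is handed in: the spent element is in the red bin, both clean ones are in the blue bin, and the bar is back in both brackets, fully down and within about 1.5 mm of centre; I didn't touch the oil bottle, can, wrench or look-alikes.

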